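Drive a seated nozzle out of the depositor block with the ejector rod

TASK

Take the ejector rod out of its rest, feel its tip into the off-centre bore of the guide bush on top of the biscuit depositor's nozzle block and press it down steadily, without forcing, until the nozzle wedged in the underside is driven out and drops into the catch pan below. Then draw the rod out and put it gently back in its rest, collar down on the rest, and let go. Do not pull at the nozzle with the fingers, and leave everything else where it stands.

Things in the scene. Friction and masses are not known exactly. Their poses are not given: they have to be found in the camera images.
- rod_grip (a point): Centre of the ejector rod's square black handle (22 x 22 mm, 62 mm long, x and y along its flats); this point is half-way up it. Under the handle a steel collar 34 mm diameter, 6 mm thick, its underside 37 mm below this point; then a steel shank 14 mm diameter, 50 mm long, its tip 87 mm below this point. z up along the rod.
- rod_tip (a point): Centre of the flat lower end of the ejector rod's shank (9 mm flat; the last 3 mm of the shank is rounded off), 87 mm below the handle's centre along the rod.
- block_top (a point): Point on the vertical centre line of block and nozzle, level with the top of the guide bush (100 mm above the table); z up. NOT the bore: the round steel bush (40 mm diameter, 12 mm high) is eccentric, its bore (17 mm, sharp edge, 1.5 mm play round the shank) is centred 5 mm from this point, in a direction that differs each time. The nozzle's head is 33 mm below.
- nozzle_mid (a point): Middle of the steel nozzle. z is its axis, from spout to head. At the start it is seated head up in the underside of the block, in the middle, spout showing below, this point 47 mm above the table; lying or standing in the catch pan the point is about 15 to 24 mm above the table.
- rest_hole (a point): Centre of the mouth of the hole in the top of the rod's rest, a grey block 70 x 70 mm, 60 mm high, fixed. The hole is 20 mm diameter, 55 mm deep, its edge bevelled by 4 mm. z up. With the rod hung in it the collar lies flat on the block's top.
- spare_nozzle_mid (a point): Bystander: middle of a short loose nozzle 26 mm diameter, 32 mm high, standing on the table.
- cutter_c (a point): Bystander: centre of a round steel biscuit cutter, 52 mm diameter, 22 mm high.
- brush_grip (a point): Bystander: the handle of a pastry brush lying on the table.
- spatula_grip (a point): Bystander: the handle of a spatula lying on the table.
- cup_rim (a point): Bystander: centre of the mouth of a steel cup, 70 mm diameter, 75 mm high.
- jar_c (a point): Bystander: half-way up a glass jar, 64 mm diameter, 90 mm high.
- carton_c (a point): Bystander: centre of a cardboard carton 100 x 140 x 50 mm.
- rod: The whole ejector rod, about 160 g; origin at the centre of the tip, z up along it. Starts upright, hanging by its collar in the rest. Pressing the rod on the block, the nozzle or the rest with over 50 N damages them.
- stand: The fixed stand: white block 90 x 90 mm, its top 88 mm above the table, with the guide bush on it, on four 10 mm legs, and a catch pan 110 x 110 mm (14 mm rim) underneath. Below the bush the block is bored 28 mm wide. The rod's collar meets the bush when the tip is 50 mm deep. Origin on the table under the centre, x and y along its sides.
- nozzle: The whole nozzle, 40 mm long, 110 g: head 16 mm high tapering from 34 mm diameter at the top to 26 mm, spout 24 mm long tapering from 22 to 12 mm. Origin at the spout's end, z towards the head. Spring noses grip the head: pushing it takes about 5 to 15 N at its stiffest, building up over some 15 mm of travel, then it lets go all at once, 2 to 6 mm before the collar meets the bush.
- rest: The rod's fixed rest; origin on the table under its hole, x and y along its sides.
Things that resemble listed ones, but are neither listed nor needed, are in the scene too. Leave any yellow look-alike of the rod alone. What is shaped like the rest but pink is not meant.

How it is judged:
By the outcome, as a careful person would: the job done as asked, in the order asked, and still so for the second after the job is handed in, with the robot touching nothing.
It also fails if it takes over 67 s, if anything falls off the work surface, if the arm or the gripper's body presses on something with over 40 N, if the wrist force passes 120 N, or if a joint passes its speed limit or range.

ROBOT

A 6-joint arm with a two-finger parallel gripper is mounted at the origin on the work surface. World frame = base frame: x ahead of the robot, y to its left, z up, the work surface at z = 0. Lengths are in m, angles in rad, forces in N, time in s.
With the tool pointing down it reaches from about 0.3 to 0.875 m from the base axis. Payload 6.4 kg.
Tool frame: the origin (TCP) lies between the finger pads; the fingertips stand 14 mm ahead of it and the grasp point (between the pads) lies 5 mm behind it (r.tcp_to_tips is the distance from the TCP to the fingertips, in m); z points along the fingers, y is the direction in which the jaws open and shut (so a half turn about z gives the same grasp; the last joint's range is limited). The gripper opens to 85 mm and grips with 20 to 120 N. Pads are 22 mm wide; open, the fingers measure 114 mm over their backs; the gripper's body (76 mm by 85 mm) begins 54 mm behind the grasp point. The pads swing forward as they close: fully open they stand 13 mm farther back than shut.
Start: joints at [-1.499, 0.181, 1.607, -0, 1.354, -0.206], TCP at [0.158, -0.553, 0.245] pointing down, gripper open.
Joint ranges: [-2.99, 2.99], [-0.89, 2.07], [0.3, 2.58], [-1.14, 4.28], [0, 2.63], [-3.12, 3.12]. Speed limits (rad/s): [2.57, 2.57, 3.01, 3.14, 3.14, 3.14].

INTERFACE

Orientations are given as a rotation vector (axis times angle).
In Python, from plant import r gives the robot as it stands.
- The arm moves only by the tool jog_arm, never from a script. Its argument "plan" is a list of rows, each a list of 7 numbers: the turn, a rotation vector about the tool's x, y, z in degrees, then the shift along the tool's x, y, z in m, then the closure, from 0 (fully open) to 1 (shut). A call has 1 to 10 rows; each row is the pose to reach, as a shift and turn from the pose measured when the call began, along the tool's axes at that moment; what a row does not reach only later rows make up. A row lasts 1/8 s, in which the tool goes at most 62.5 mm and 10.7 degrees, less where a joint would pass 70% of its speed; a pose out of reach is approached as far as the arm can. A call with a gripper value outside its range is refused whole. The fingers move at their own pace and stop on an object; "squeeze" is the grip in N (left out, the last holds). Time passes only in rows, so rows that repeat a pose let the fingers close. It gives the time, the measured TCP pose, the force and the opening at its end, in the units of the state.
- r.get_state(): the state, without advancing time (a new reading comes with each control period).
- r.snapshot(name): name is "scene" or "top" or "wrist"; returns a dict with "pixels" (480x640x3 uint8, red, green, blue), "fx", "fy", "cx", "cy" (pixels), "dist_coeffs" ([k1, k2, p1, p2, k3] as OpenCV has them; the pictures are not rectified), "position" and "rotation" of the camera in the world. Camera axes: x right, y down, z forward; pixel columns grow to the right and rows downward; lengths in m; the calibration is good to about 2 mm. A picture is of the moment at which its call begins. There is no depth.
- r.job_done(): hands the job in, once; it reports no verdict.
The state is a dict: "time": time; "joints": joint angles; "qd": joint speeds; "effort": joint torques, N m; "position": TCP position; "eef_rot": TCP orientation; "ft_force": force on the tool from outside, world axes, zero at the start; "moment": the same for the moment, N m; "gripper_width": opening from 0.0 (shut) to 1.0 (fully open).
Only numpy, scipy, OpenCV 4.12 (cv2) and the standard library are available. Lean on these libraries where they do the work, as an engineer would, in place of code of your own. Each camera call takes 0.05 s, during which the arm holds its last target.

## Working session

There is one attempt and no reset: what is moved stays moved. The work goes in short steps, Python scripts to look and compute and a tool call to move; the robot and the scene stay as the last step left them, time stands still between calls to the robot, and variables do not carry over. Pictures are saved under pics/ and viewed, and the job is handed in when it is done.

Besides the shell and the picture viewer there is one more tool, called after "Call:" as name(argument=value, ...), one argument or row to a line, values as JSON. jog_arm: Moves the arm, as the interface text tells. Its arguments: {"type":"object","properties":{"plan":{"type":"array","items":{"type":"array","items":{"type":"number"}}},"squeeze":{"type":"number"}},"required":["plan"]}

```bash
ls; mkdir -p pics; cat > h.py <<'E'
import numpy as np, cv2, pickle
from scipy.spatial.transform import Rotation as R
def snap(r,name,fn):
    s=r.snapshot(name); s=dict(s); pickle.dump(s,open('pics/'+fn+'.pkl','wb'))
    cv2.imwrite('pics/'+fn+'.png',cv2.cvtColor(np.asarray(s['pixels']),cv2.COLOR_RGB2BGR)); return s
def load(fn): return pickle.load(open('pics/'+fn+'.pkl','rb'))
def K(s): return np.array([[s['fx'],0,s['cx']],[0,s['fy'],s['cy']],[0,0,1.]])
def rot(s):
    q=np.asarray(s['rotation'],float)
    return q if q.shape==(3,3) else R.from_rotvec(q).as_matrix()
def ray(s,uv):
    p=cv2.undistortPoints(np.array([[uv]],float),K(s),np.array(s['dist_coeffs'],float))[0,0]
    d=rot(s)@np.array([p[0],p[1],1]); return np.array(s['position'],float),d/np.linalg.norm(d)
def onz(s,uv,z):
    o,d=ray(s,uv); return o+d*(z-o[2])/d[2]
def proj(s,P):
    Rm=rot(s); rv=cv2.Rodrigues(Rm.T)[0]; t=-Rm.T@np.array(s['position'],float)
    return cv2.projectPoints(np.array([P],float).reshape(-1,1,3),rv,t,K(s),np.array(s['dist_coeffs'],float))[0].reshape(-1,2)
def crop(s,fn,u0,v0,u1,v1,k):
    im=cv2.cvtColor(np.asarray(s['pixels']),cv2.COLOR_RGB2BGR)[v0:v1,u0:u1]
    cv2.imwrite('pics/'+fn+'.png',cv2.resize(im,None,fx=k,fy=k,interpolation=cv2.INTER_CUBIC))
E
python3 - <<'E'
from plant import r
from h import *
for n in ['scene','top','wrist']:
    s=snap(r,n,n+'0'); print(n,s['position'],np.round(s['rotation'],3).tolist(),s['fx'],s['dist_coeffs'])
print(r.get_state())
E
```

```text
pics
scene [ 0.92825239 -0.64112474  0.74783773] [-2.229, -0.597, 0.268] 618.8320702199712 [-0.08026975  0.          0.          0.          0.        ]
top [ 0.39833419 -0.00579757  0.88048168] [-2.159, 2.12, -0.218] 497.1586365158185 [-0.08948735  0.          0.          0.          0.        ]
wrist [ 0.22141395 -0.53511739  0.37285643] [2.331, -1.761, -0.238] 421.5049956493081 [0.00239482 0.         0.         0.         0.        ]
{'time': 0.15, 'joints': array([-1.49930284e+00,  1.81399607e-01,  1.60777403e+00,  1.27488691e-05,
        1.35377139e+00, -2.06300001e-01]), 'qd': array([-0.0004728 , -0.00312481, -0.00302273, -0.0001406 ,  0.0009363 ,
        0.00112921]), 'effort': array([ 1.16428444e-03, -4.45259714e+01, -3.51692462e+01, -1.83146753e-04,
        5.83149696e-03, -2.26424430e-05]), 'position': array([ 0.1576765 , -0.55254758,  0.24457672]), 'eef_rot': array([-3.11000218e+00, -4.34764307e-01, -1.62515167e-04]), 'ft_force': array([-0.10882906,  0.26266929, -0.79620438]), 'moment': array([-0.00539994,  0.03347684,  0.03097815]), 'gripper_width': 1.0053475656141864}
```

View pics/scene0.png

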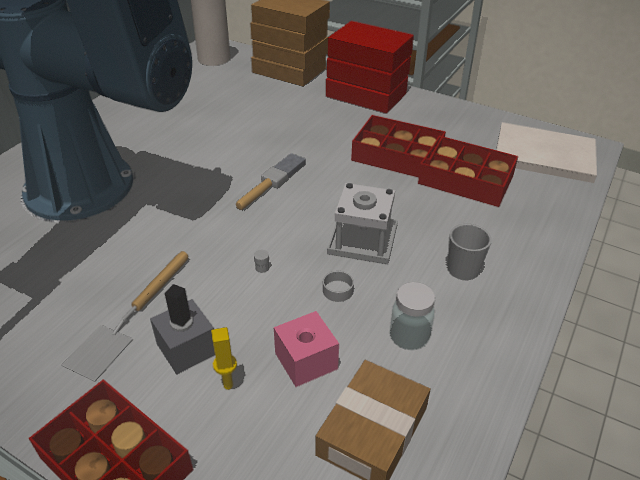

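View pics/top0.png

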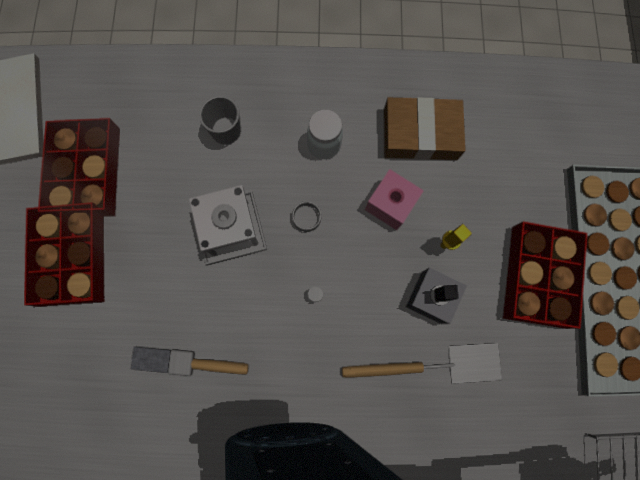

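View pics/wrist0.png

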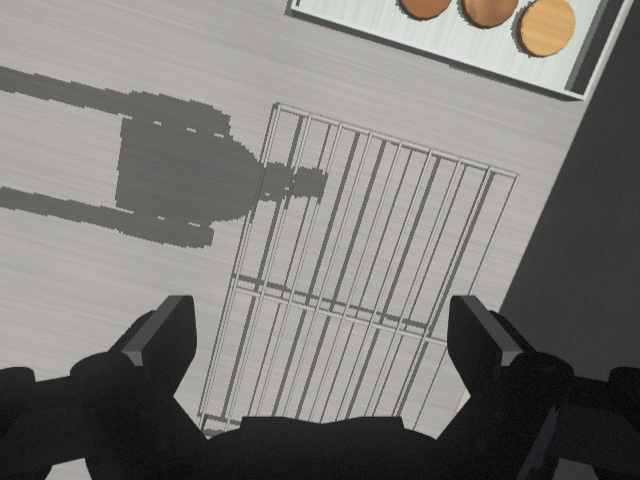

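```bash
python3 - <<'E'
from h import *
t=load('top0'); s=load('scene0')
crop(t,'c_rod',390,215,490,335,5)
crop(s,'c_rods',140,270,250,400,4)
crop(t,'c_bush',180,175,275,270,6)
crop(s,'c_bushs',320,170,410,270,6)
E
```

```text
(no output)
```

View pics/c_rod.png

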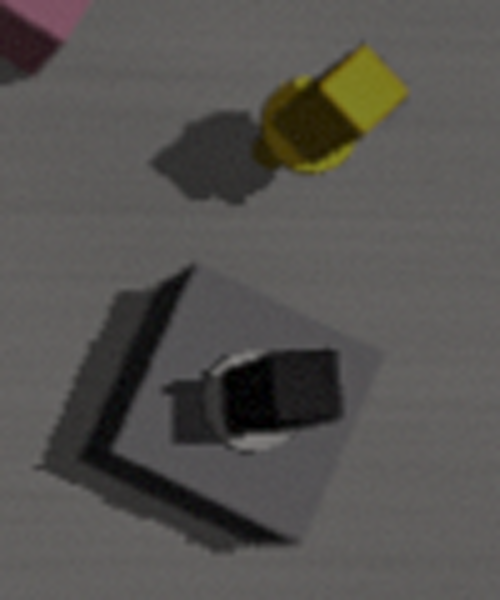

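View pics/c_rods.png

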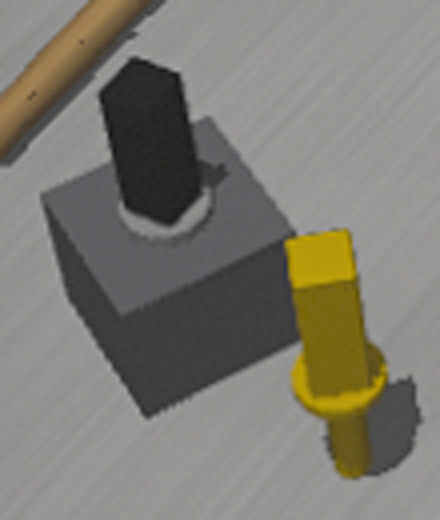

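View pics/c_bush.png

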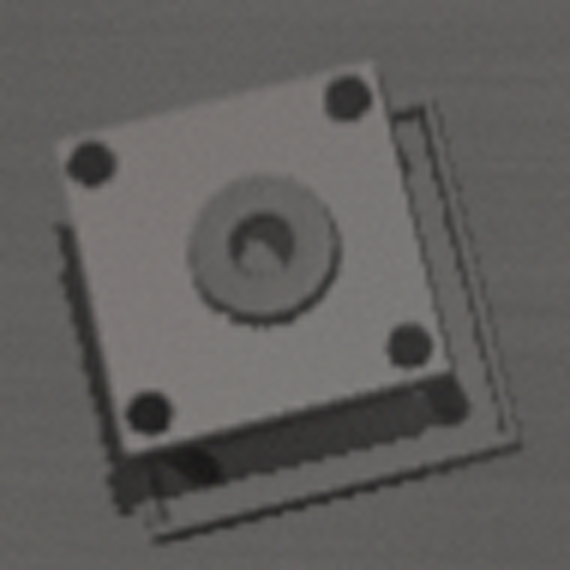

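View pics/c_bushs.png

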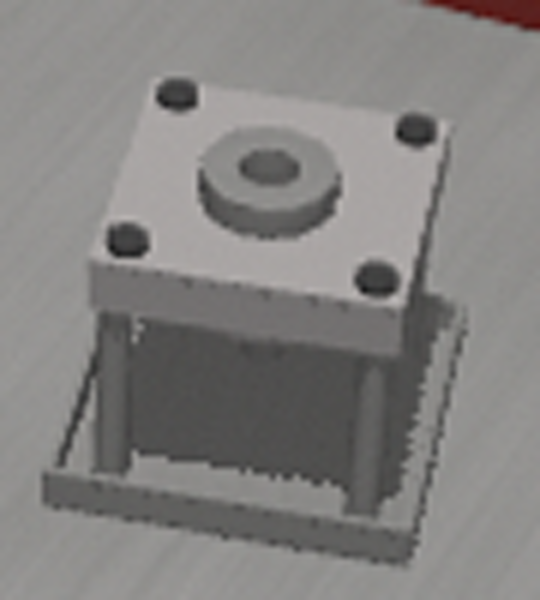

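```bash
python3 - <<'E'
from h import *
t=load('top0'); s=load('scene0')
T=lambda p:(np.array(p)+.0)/5+[390,215]-.4
S=lambda p:(np.array(p)+.0)/4+[140,270]-.37
ht=[onz(t,T(p),.128) for p in [(275,352),(335,348),(343,415),(277,425)]]
print('top handle',np.round(ht,4),np.mean(ht,0))
hs=[onz(s,S(p),.128) for p in [(100,95),(134,57),(182,75),(150,118)]]
print('scene handle',np.round(hs,4))
rt=[onz(t,T(p),.06) for p in [(195,263),(385,353),(297,543),(108,452)]]
print('rest top',np.round(rt,4),np.mean(rt,0)); 
for a in (ht,rt):
  a=np.array(a)[:,:2]; d=np.roll(a,-1,0)-a; print(np.linalg.norm(d,axis=1),np.degrees(np.arctan2(d[:,1],d[:,0])))
rs=[onz(s,S(p),.06) for p in [(42,197),(208,117),(297,233),(122,315)]]
print('rest scene',np.round(rs,4),np.mean(rs,0))
TB=lambda p:np.array(p)/6+[180,175]-.42
SB=lambda p:np.array(p)/6+[320,170]-.42
bt=[onz(t,TB(p),.088) for p in [(55,143),(375,62),(450,372),(125,455)]]
print('block',np.round(bt,4),np.mean(bt,0))
bs=[onz(s,SB(p),.088) for p in [(150,78),(452,123),(410,305),(92,262)]]
print('block s',np.round(bs,4),np.mean(bs,0))
print('bore',onz(t,TB((262,243)),.1),onz(s,SB((270,167)),.1))
print('bush',onz(t,TB((265,248)),.1),onz(s,SB((270,181)),.1))
print('yellow',onz(t,T((365,90)),.112),onz(t,T((308,125)),.05))
E
```

```text
top handle [[ 0.4704 -0.211   0.128 ]
 [ 0.4719 -0.2299  0.128 ]
 [ 0.4514 -0.2318  0.128 ]
 [ 0.4481 -0.2111  0.128 ]] [ 0.4604473  -0.22095945  0.128     ]
scene handle [[ 0.452  -0.2296  0.128 ]
 [ 0.4503 -0.2091  0.128 ]
 [ 0.4707 -0.2075  0.128 ]
 [ 0.4741 -0.2293  0.128 ]]
rest top [[ 0.5065 -0.203   0.06  ]
 [ 0.4771 -0.2672  0.06  ]
 [ 0.4137 -0.2356  0.06  ]
 [ 0.4429 -0.1727  0.06  ]] [ 0.46004983 -0.21961464  0.06      ]
[0.0188733  0.02062646 0.02091295 0.02233925] [ -85.45192839 -174.61897736   99.07916016    0.24943707]
[0.07057627 0.07087956 0.06938787 0.07043682] [-114.58378312  153.50952936   65.07502598  -25.53445755]
rest scene [[ 0.4152 -0.2359  0.06  ]
 [ 0.4432 -0.1725  0.06  ]
 [ 0.5076 -0.202   0.06  ]
 [ 0.4769 -0.264   0.06  ]] [ 0.46073415 -0.21862105  0.06      ]
block [[0.6091 0.1978 0.088 ]
 [0.6339 0.1109 0.088 ]
 [0.5474 0.0866 0.088 ]
 [0.523  0.1732 0.088 ]] [0.57835416 0.14212276 0.088     ]
block s [[0.5219 0.1758 0.088 ]
 [0.6103 0.2009 0.088 ]
 [0.6353 0.1169 0.088 ]
 [0.549  0.0891 0.088 ]] [0.57912512 0.14565319 0.088     ]
bore [0.57933464 0.13709225 0.1       ] [0.57942634 0.13979851 0.1       ]
bush [0.57797647 0.13621351 0.1       ] [0.58237052 0.13387463 0.1       ]
yellow [ 0.55633087 -0.24697365  0.112     ] [ 0.55634012 -0.24593901  0.05      ]
```

```bash
cat >> h.py <<'E'
def go(st,P,yaw=None):
    """shift/turn in tool axes to reach world P, with jaw(y) axis at angle yaw deg (pointing down)"""
    Rm=R.from_rotvec(st['eef_rot']).as_matrix()
    sh=Rm.T@(np.array(P)-st['position'])
    tn=np.zeros(3)
    if yaw is not None:
        a=np.radians(yaw); y=np.array([np.cos(a),np.sin(a),0]); z=np.array([0,0,-1.]); x=np.cross(y,z)
        if np.dot(y,Rm[:,1])<0: x,y=-x,-y
        tn=np.degrees(R.from_matrix(Rm.T@np.c_[x,y,z]).as_rotvec())
    print('turn',np.round(tn,2),'shift',np.round(sh,4)); return tn,sh
E
python3 - <<'E'
from plant import r
from h import *
st=r.get_state(); go(st,[.460,-.2195,.22],95)
print(R.from_rotvec(st['eef_rot']).as_matrix().round(3))
E
```

```text
turn [-8.000e-02 -1.000e-02  1.092e+01] shift [ 0.3821 -0.2373  0.025 ]
[[ 0.962  0.274 -0.   ]
 [ 0.274 -0.962  0.001]
 [ 0.    -0.001 -1.   ]]
```

Call:
jog_arm(
  plan=[
    [0, 0, 1, 0.048, -0.03, 0.003, 0],
    [0, 0, 3, 0.1, -0.06, 0.006, 0],
    [0, 0, 4, 0.15, -0.09, 0.01, 0],
    [0, 0, 6, 0.2, -0.12, 0.013, 0],
    [0, 0, 8, 0.25, -0.155, 0.017, 0],
    [0, 0, 9, 0.3, -0.186, 0.02, 0],
    [0, 0, 11, 0.345, -0.214, 0.023, 0],
    [0, 0, 11, 0.37, -0.23, 0.025, 0],
    [0, 0, 11, 0.382, -0.237, 0.025, 0],
    [0, 0, 11, 0.382, -0.237, 0.025, 0],
  ],
)

```text
time: 1.4
position: [0.4601, -0.2197, 0.2199]
eef_rot: [-3.137, -0.137, 0.001]
ft_force: [-0.0, -0.5, 0.1]
gripper_width: 0.997
```

```bash
python3 - <<'E'
from plant import r
from h import *
s=snap(r,'wrist','w1'); st=r.get_state(); print(st['time'],st['position'],st['ft_force']); go(st,[.46,-.2195,.092],95)
E
```

```text
1.45 [ 0.45973465 -0.22033993  0.21995316] [-0.9129907  -0.04608108  0.81782764]
turn [-0.06  0.03 -0.07] shift [ 0.0004 -0.0007  0.128 ]
```

View pics/w1.png

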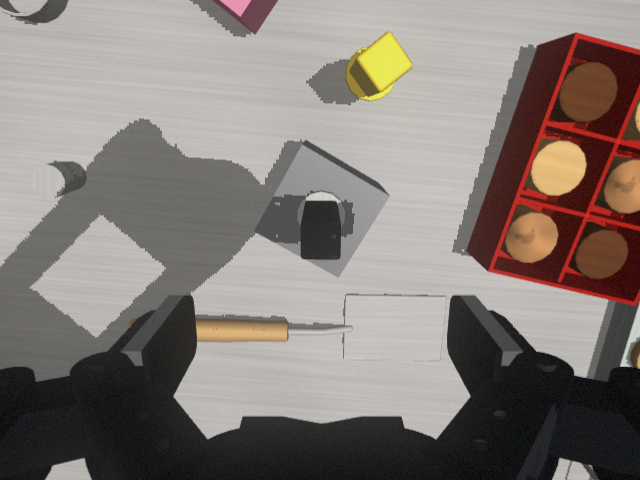

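```bash
python3 - <<'E'
from h import *
s=load('w1'); crop(s,'w1c',240,130,400,290,5)
E
```

```text
(no output)
```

View pics/w1c.png

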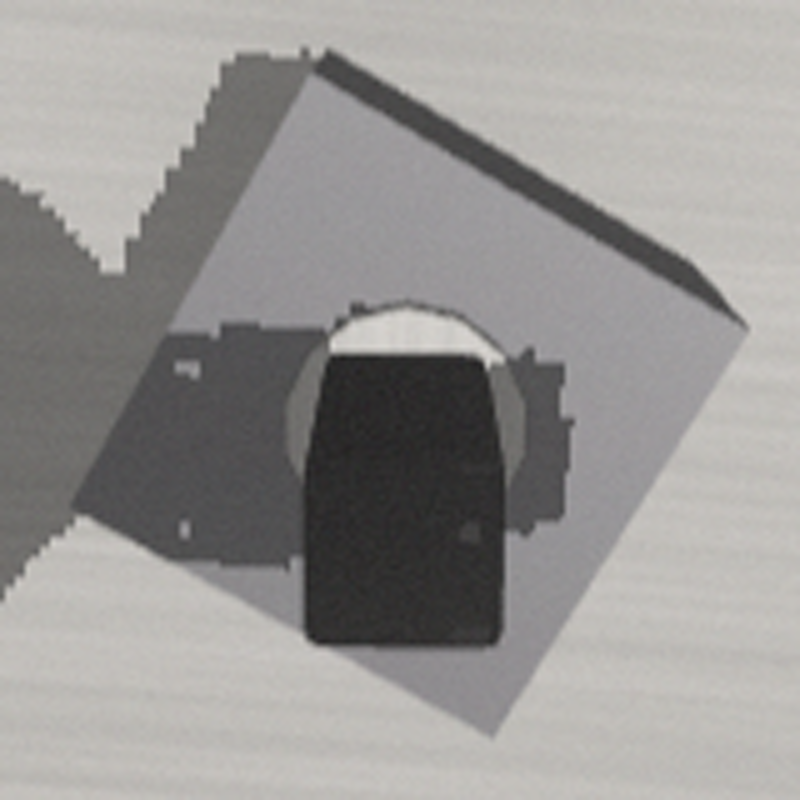

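The crop shows the black handle over the steel collar in the grey rest (wrist ≈ (321,230)). Its flats are square to the jaws, so this is the rod meant and not the yellow one.

```bash
python3 - <<'E'
from h import *
s=load('w1'); W=lambda p:np.array(p)/5+[240,130]-.4
c=[onz(s,W(p),.128) for p in [(305,462),(505,462),(503,646),(305,646)]]; print(np.round(c,4),np.mean(c,0))
c=[onz(s,W(p),.06) for p in [(315,72),(748,328),(494,737),(75,510)]]; print(np.round(c,4),np.mean(c,0))
E
```

```text
[[ 0.4703 -0.2078  0.128 ]
 [ 0.4721 -0.2293  0.128 ]
 [ 0.4513 -0.2311  0.128 ]
 [ 0.4494 -0.2093  0.128 ]] [ 0.46079221 -0.21938562  0.128     ]
[[ 0.5069 -0.2031  0.06  ]
 [ 0.4774 -0.2654  0.06  ]
 [ 0.4141 -0.2362  0.06  ]
 [ 0.4432 -0.1737  0.06  ]] [ 0.46041226 -0.21959324  0.06      ]
```

Call:
jog_arm(
  plan=[
    [0, 0, 0, 0, 0, 0.05, 0],
    [0, 0, 0, 0, 0, 0.09, 0],
    [0, 0, 0, 0, 0, 0.115, 0],
    [0, 0, 0, 0, 0, 0.126, 0.2],
    [0, 0, 0, 0, 0, 0.128, 0.3],
    [0, 0, 0, 0, 0, 0.128, 0.4],
  ],
  squeeze=40,
)

```text
time: 2.2
position: [0.4601, -0.221, 0.093]
eef_rot: [3.139, 0.134, 0.001]
ft_force: [1.0, -0.5, 0.2]
gripper_width: 0.598
```

Call:
jog_arm(
  plan=[
    [0, 0, 0, 0.0004, -0.0013, 0.001, 0.45],
    [0, 0, 0, 0.0004, -0.0013, 0.001, 0.6],
    [0, 0, 0, 0.0004, -0.0013, 0.001, 0.75],
    [0, 0, 0, 0.0004, -0.0013, 0.001, 0.85],
    [0, 0, 0, 0.0004, -0.0013, 0.001, 1.0],
    [0, 0, 0, 0.0004, -0.0013, 0.001, 1.0],
    [0, 0, 0, 0.0004, -0.0013, 0.001, 1.0],
  ],
  squeeze=60,
)

```text
time: 3.08
position: [0.4607, -0.2198, 0.0925]
eef_rot: [3.138, 0.134, 0.002]
ft_force: [-1.5, 0.8, 5.0]
gripper_width: 0.249
```

```bash
python3 - <<'E'
from plant import r
from h import *
st=r.get_state(); print(st['time'],st['position'],st['ft_force'],st['gripper_width']); go(st,[.579,.139,.23],95)
E
```

```text
3.075 [ 0.46071836 -0.2198013   0.09251119] [-1.54896661  0.8399542   5.02342053] 0.24895274966971775
turn [ 0.03 -0.07 -0.1 ] shift [ 0.1487 -0.3473 -0.1375]
```

Call:
jog_arm(
  plan=[
    [0, 0, 0, 0, 0, -0.01, 1],
    [0, 0, 0, 0, 0, -0.03, 1],
    [0, 0, 0, 0, 0, -0.06, 1],
    [0, 0, 0, 0, 0, -0.09, 1],
    [0, 0, 0, 0, 0, -0.12, 1],
    [0, 0, 0, 0, 0, -0.135, 1],
    [0, 0, 0, 0, 0, -0.138, 1],
  ],
)

```text
time: 3.95
position: [0.4608, -0.2199, 0.2312]
eef_rot: [3.137, 0.134, 0.004]
ft_force: [0.5, 0.1, -2.1]
gripper_width: 0.246
```

Call:
jog_arm(
  plan=[
    [0, 0, 0, 0.01, -0.025, 0, 1],
    [0, 0, 0, 0.03, -0.07, 0, 1],
    [0, 0, 0, 0.05, -0.12, 0, 1],
    [0, 0, 0, 0.07, -0.17, 0, 1],
    [0, 0, 0, 0.094, -0.22, 0, 1],
    [0, 0, 0, 0.115, -0.27, 0, 1],
    [0, 0, 0, 0.132, -0.31, 0, 1],
    [0, 0, 0, 0.143, -0.335, 0, 1],
    [0, 0, 0, 0.148, -0.345, 0, 1],
    [0, 0, 0, 0.149, -0.347, 0, 1],
  ],
)

```text
time: 5.2
position: [0.5791, 0.1385, 0.2299]
eef_rot: [3.137, 0.135, 0.001]
ft_force: [0.7, 0.1, -2.0]
gripper_width: 0.244
```

```bash
python3 - <<'E'
from plant import r
from h import *
for n in ['wrist','top','scene']: s=snap(r,n,n+'2')
crop(load('top2'),'t2c',170,160,290,260,6); crop(load('scene2'),'s2c',310,80,430,220,5)
st=r.get_state(); print(st['time'],st['position'],st['eef_rot'],st['ft_force'],st['moment'],st['gripper_width']); go(st,[.579,.139,.20],95)
E
```

```text
5.35 [0.5793129  0.13751197 0.2306811 ] [3.13712868e+00 1.32856085e-01 2.45629660e-03] [ 0.65127824  0.30927277 -1.79056524] [ 0.00243386 -0.02521811  0.02282913] 0.24988479145413764
turn [ 0.1  -0.09 -0.15] shift [-0.0002 -0.0016  0.0307]
```

View pics/wrist2.png

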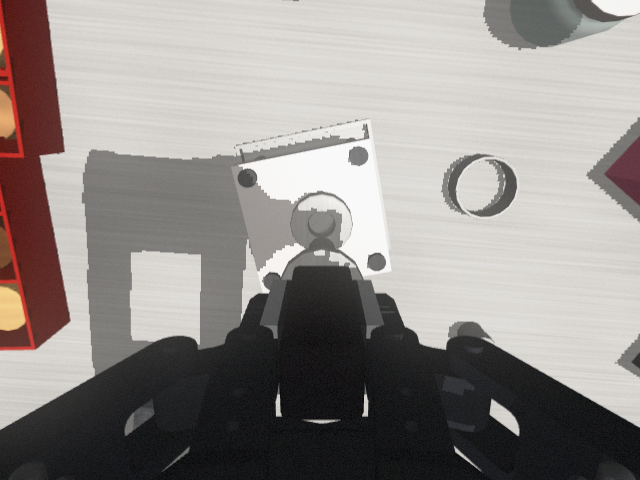

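View pics/s2c.png

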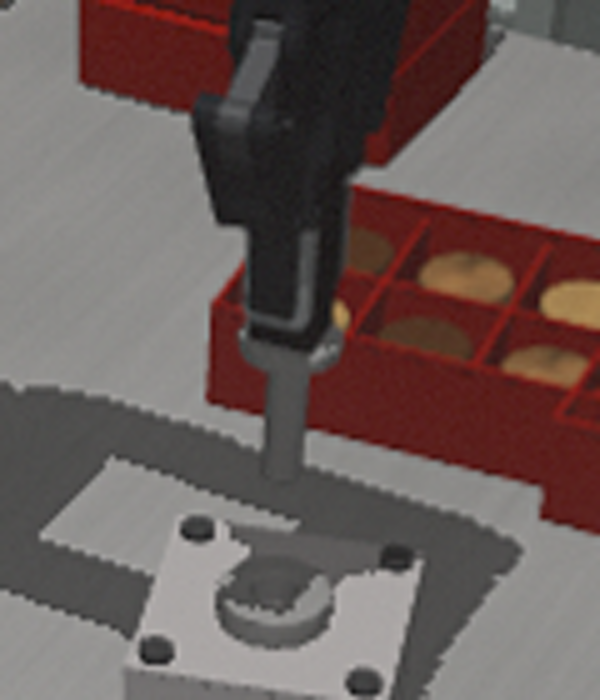

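View pics/t2c.png

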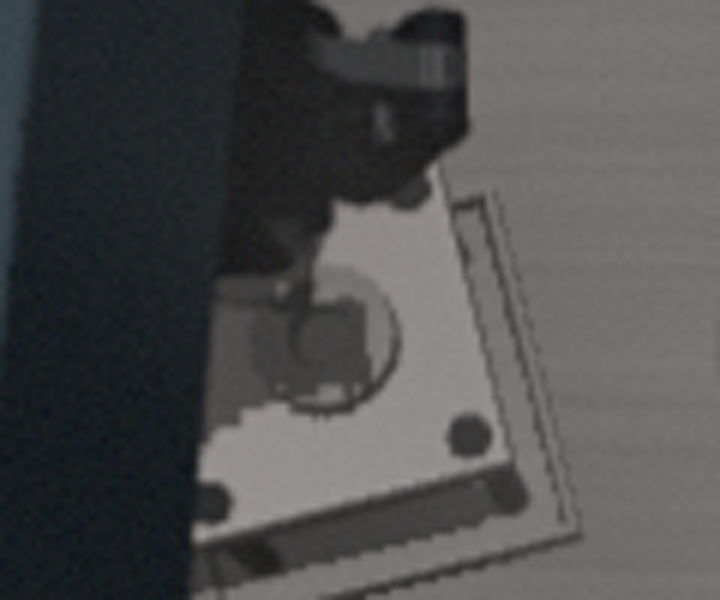

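```bash
python3 - <<'E'
from h import *
crop(load('wrist2'),'w2c',270,180,370,280,7)
E
```

```text
(no output)
```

View pics/w2c.png

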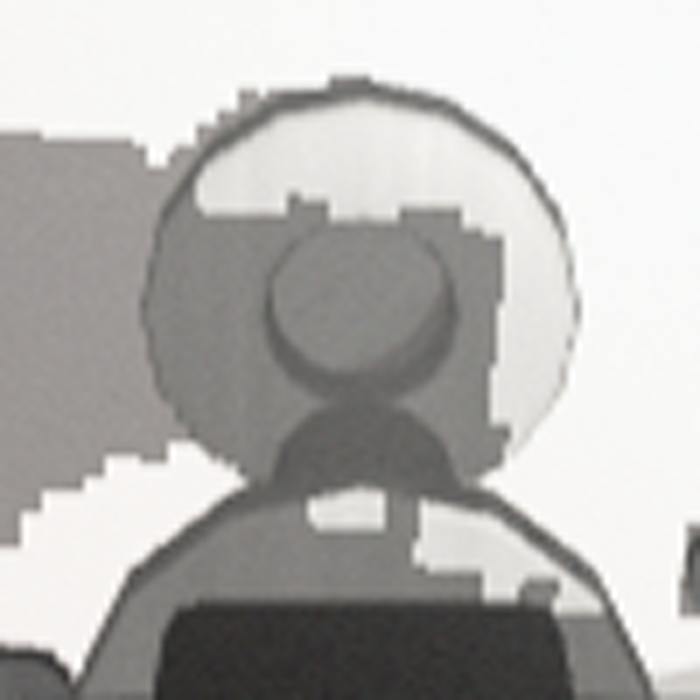

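```bash
python3 - <<'E'
from h import *
s=load('wrist2'); W=lambda p:np.array(p)/7+[270,180]-.43
print('bore',onz(s,W((360,310)),.1), 'L',onz(s,W((265,305)),.1),'R',onz(s,W((456,305)),.1),'bot',onz(s,W((360,403)),.1))
print('bush L',onz(s,W((145,305)),.1),'R',onz(s,W((578,305)),.1),'top',onz(s,W((361,97)),.1))
# rod shank silhouettes near z~.155 and tip far point
for z in (.151,): print('shank L/R',onz(s,W((275,465)),z),onz(s,W((459,465)),z))
print('tip far edge',onz(s,W((367,400)),.148),onz(s,W((367,400)),.151))
C=lambda P:(proj(s,P)[0]-[270,180]+.43)*7
print('pred tip',C([.5793,.1375,.148]),'pred far',C([.5838,.1379,.148]),C([.5863,.138,.151]))
print(s['position'])
E
```

```text
bore [0.57963815 0.13825992 0.1       ] L [0.57937539 0.1468436  0.1       ] R [0.58083649 0.12966464 0.1       ] bot [0.57093027 0.13752016 0.1       ]
bush L [0.57845747 0.15763549 0.1       ] R [0.58176977 0.11869089 0.1       ] top [0.59903928 0.13981919 0.1       ]
shank L/R [0.58031367 0.14457373 0.151     ] [0.58145948 0.13109407 0.151     ]
tip far edge [0.58498264 0.13817864 0.148     ] [0.58583984 0.13825798 0.151     ]
pred tip [369.56691996 473.6575472 ] pred far [369.3810066  415.56292386] [371.05630391 394.25322904]
[0.64506704 0.14374039 0.35828246]
```

Call:
jog_arm(
  plan=[
    [0, 0, 0, 0.0004, -0.0005, 0.015, 1],
    [0, 0, 0, 0.0004, -0.0005, 0.03, 1],
    [0, 0, 0, 0.0004, -0.0005, 0.04, 1],
    [0, 0, 0, 0.0004, -0.0005, 0.043, 1],
    [0, 0, 0, 0.0004, -0.0005, 0.043, 1],
  ],
)

```text
time: 5.98
position: [0.5797, 0.138, 0.1875]
eef_rot: [3.137, 0.133, 0.002]
ft_force: [0.4, 0.2, -1.3]
gripper_width: 0.248
```

```bash
python3 - <<'E'
from plant import r
from h import *
s=snap(r,'scene','scene3'); crop(s,'s3c',330,130,410,230,6)
s=snap(r,'wrist','wrist3'); crop(s,'w3c',270,180,370,280,6)
st=r.get_state(); print(st['time'],st['position'],st['ft_force']); go(st,[.5796,.138,.1825],95)
E
```

```text
6.075 [0.58011289 0.13802574 0.18819704] [-0.27307264  0.16334762 -1.17758422]
turn [ 0.1  -0.14 -0.15] shift [-0.0005 -0.      0.0057]
```

View pics/s3c.png

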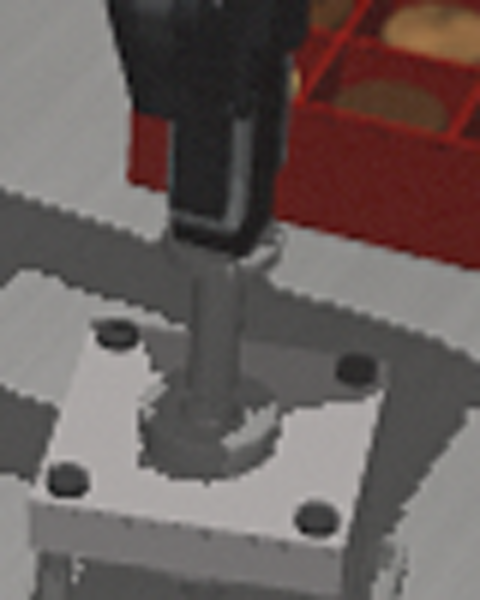

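View pics/w3c.png

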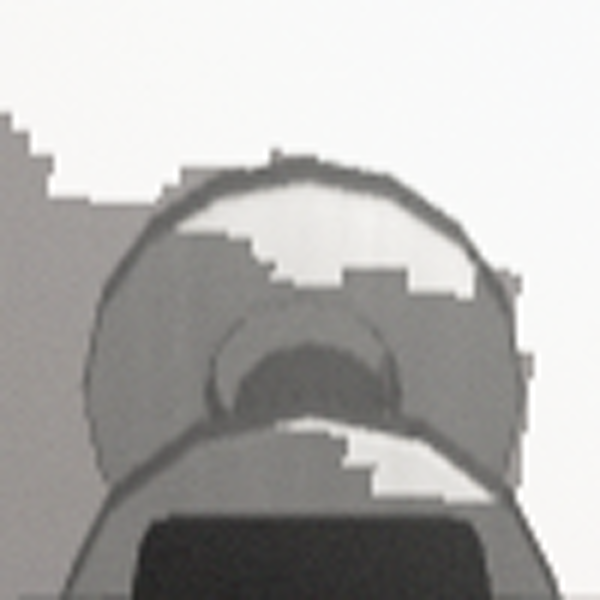

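```bash
python3 - <<'E'
from h import *
s=load('wrist3'); W=lambda p:np.array(p)/6+[270,180]-.42
for z in (.106,.109,.112): print('shank',onz(s,W((237,400)),z),onz(s,W((397,400)),z))
print('far edge',onz(s,W((316,344)),.106),onz(s,W((316,344)),.109))
print('bore',onz(s,W((207,380)),.1),onz(s,W((400,380)),.1),onz(s,W((304,290)),.1))
print('bush',onz(s,W((86,385)),.1),onz(s,W((520,385)),.1),onz(s,W((304,180)),.1))
E
```

```text
shank [0.58027329 0.14399383 0.106     ] [0.58143191 0.13011331 0.106     ]
shank [0.58120666 0.14398204 0.109     ] [0.58234876 0.1302994  0.109     ]
shank [0.58214003 0.14397025 0.112     ] [0.58326561 0.13048548 0.112     ]
far edge [0.58589696 0.13756602 0.106     ] [0.58675016 0.13764587 0.109     ]
bore [0.58004761 0.14682994 0.1       ] [0.58148205 0.1296465  0.1       ] [0.5890535  0.13888153 0.1       ]
bush [0.57868271 0.15757327 0.1       ] [0.58190996 0.11891252 0.1       ] [0.59896592 0.13970407 0.1       ]
```

Call:
jog_arm(
  plan=[
    [0, 0, 0, -0.0003, -0.001, 0.001, 1],
    [0, 0, 0, -0.0003, -0.001, 0.003, 1],
    [0, 0, 0, -0.0003, -0.001, 0.0045, 1],
    [0, 0, 0, -0.0003, -0.001, 0.006, 1],
    [0, 0, 0, -0.0003, -0.001, 0.007, 1],
    [0, 0, 0, -0.0003, -0.001, 0.007, 1],
  ],
)

```text
time: 6.82
position: [0.5797, 0.139, 0.1811]
eef_rot: [3.137, 0.133, 0.004]
ft_force: [-0.1, -0.3, -2.2]
gripper_width: 0.253
```

Call:
jog_arm(
  plan=[
    [0, 0, 0, 0, 0, 0.001, 1],
    [0, 0, 0, 0, 0, 0.002, 1],
    [0, 0, 0, 0, 0, 0.003, 1],
    [0, 0, 0, 0, 0, 0.003, 1],
  ],
)

```text
time: 7.32
position: [0.5796, 0.139, 0.1779]
eef_rot: [3.137, 0.133, 0.003]
ft_force: [-0.0, -0.4, -1.7]
gripper_width: 0.253
```

Call:
jog_arm(
  plan=[
    [0, 0, 0, 0, 0, 0.001, 1],
    [0, 0, 0, 0, 0, 0.002, 1],
    [0, 0, 0, 0, 0, 0.003, 1],
    [0, 0, 0, 0, 0, 0.004, 1],
    [0, 0, 0, 0, 0, 0.004, 1],
  ],
)

```text
time: 7.95
position: [0.5796, 0.139, 0.1738]
eef_rot: [3.137, 0.133, 0.003]
ft_force: [-0.1, -0.7, -1.0]
gripper_width: 0.253
```

Call:
jog_arm(
  plan=[
    [0, 0, 0, 0, 0, 0.002, 1],
    [0, 0, 0, 0, 0, 0.005, 1],
    [0, 0, 0, 0, 0, 0.008, 1],
    [0, 0, 0, 0, 0, 0.01, 1],
    [0, 0, 0, 0, 0, 0.01, 1],
  ],
)

```text
time: 8.57
position: [0.5794, 0.1389, 0.1635]
eef_rot: [3.137, 0.133, 0.002]
ft_force: [0.7, -0.0, -2.2]
gripper_width: 0.249
```

Call:
jog_arm(
  plan=[
    [0, 0, 0, 0, 0, 0.002, 1],
    [0, 0, 0, 0, 0, 0.004, 1],
    [0, 0, 0, 0, 0, 0.006, 1],
    [0, 0, 0, 0, 0, 0.008, 1],
    [0, 0, 0, 0, 0, 0.0095, 1],
    [0, 0, 0, 0, 0, 0.011, 1],
    [0, 0, 0, 0, 0, 0.012, 1],
    [0, 0, 0, 0, 0, 0.012, 1],
  ],
)

```text
time: 9.57
position: [0.5794, 0.1389, 0.1514]
eef_rot: [3.137, 0.133, 0.002]
ft_force: [0.8, 0.4, -1.2]
gripper_width: 0.251
```

Call:
jog_arm(
  plan=[
    [0, 0, 0, 0, 0, 0.001, 1],
    [0, 0, 0, 0, 0, 0.002, 1],
    [0, 0, 0, 0, 0, 0.003, 1],
    [0, 0, 0, 0, 0, 0.004, 1],
    [0, 0, 0, 0, 0, 0.005, 1],
    [0, 0, 0, 0, 0, 0.006, 1],
  ],
)

```text
time: 10.32
position: [0.5802, 0.1386, 0.1471]
eef_rot: [3.137, 0.133, 0.005]
ft_force: [-3.1, -0.8, 10.0]
gripper_width: 0.252
```

Call:
jog_arm(
  plan=[
    [0, 0, 0, 0, 0, 0.001, 1],
    [0, 0, 0, 0, 0, 0.002, 1],
    [0, 0, 0, 0, 0, 0.003, 1],
    [0, 0, 0, 0, 0, 0.004, 1],
  ],
)

```text
time: 10.82
position: [0.5807, 0.1385, 0.1446]
eef_rot: [3.136, 0.133, 0.007]
ft_force: [-4.2, -0.9, 10.0]
gripper_width: 0.254
```

Call:
jog_arm(
  plan=[
    [0, 0, 0, -0.0005, 0, 0.001, 1],
    [0, 0, 0, -0.0008, -0.0002, 0.002, 1],
    [0, 0, 0, -0.001, -0.0003, 0.003, 1],
    [0, 0, 0, -0.001, -0.0003, 0.004, 1],
  ],
)

```text
time: 11.32
position: [0.5808, 0.1387, 0.1427]
eef_rot: [3.136, 0.133, 0.011]
ft_force: [-4.6, -0.9, 13.1]
gripper_width: 0.252
```

Call:
jog_arm(
  plan=[
    [0, 0, 0, 0, 0, 0.001, 1],
    [0, 0, 0, 0, 0, 0.002, 1],
    [0, 0, 0, 0, 0, 0.003, 1],
    [0, 0, 0, 0, 0, 0.004, 1],
  ],
)

```text
time: 11.82
position: [0.5811, 0.1388, 0.1412]
eef_rot: [3.136, 0.134, 0.012]
ft_force: [-7.9, -0.8, 17.9]
gripper_width: 0.248
```

```bash
python3 - <<'E'
from plant import r
from h import *
s=snap(r,'scene','scene4'); crop(s,'s4c',320,130,420,280,4)
s=snap(r,'wrist','wrist4'); crop(s,'w4c',240,160,400,300,4)
st=r.get_state(); print(st['time'],st['position'],st['ft_force'],st['moment']); go(st,[.5794,.1389,.138],95)
E
```

```text
11.925 [0.58105524 0.13873861 0.14097295] [-7.08559809 -0.95664456 15.45472173] [-0.15936305  1.51306148 -0.01204914]
turn [ 0.2  -0.44 -0.11] shift [-0.0017 -0.0003  0.003 ]
```

View pics/s4c.png

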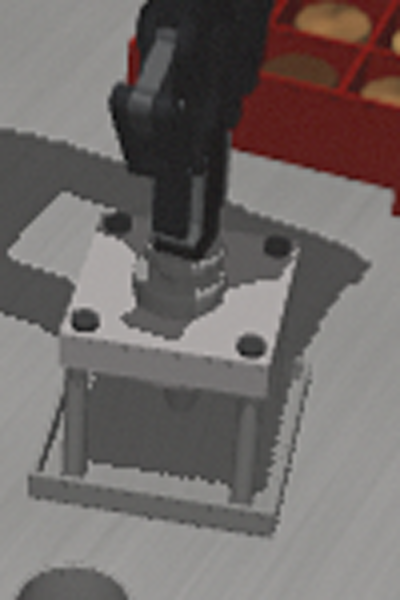

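View pics/w4c.png

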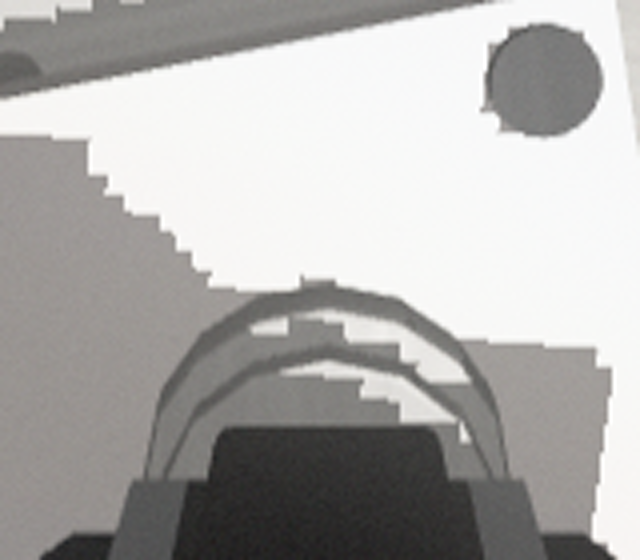

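Call:
jog_arm(
  plan=[
    [0, -0.2, 0, -0.001, 0, 0.0005, 1],
    [0, -0.4, 0, -0.002, 0, 0.001, 1],
    [0, -0.4, 0, -0.002, 0, 0.001, 1],
  ],
)

```text
time: 12.3
position: [0.5805, 0.1387, 0.1411]
eef_rot: [3.135, 0.134, 0.007]
ft_force: [1.4, 0.4, 7.1]
gripper_width: 0.25
```

Call:
jog_arm(
  plan=[
    [0, 0, 0, 0, 0, 0.001, 1],
    [0, 0, 0, -0.0002, 0, 0.002, 1],
    [0, 0, 0, -0.0004, 0, 0.003, 1],
    [0, -0.1, 0, -0.0006, 0, 0.004, 1],
    [0, -0.1, 0, -0.0006, 0, 0.004, 1],
  ],
)

```text
time: 12.92
position: [0.581, 0.1388, 0.1392]
eef_rot: [3.135, 0.134, 0.008]
ft_force: [-3.8, -0.0, 13.3]
gripper_width: 0.251
```

Call:
jog_arm(
  plan=[
    [0, -0.1, 0, -0.0005, 0, 0.001, 1],
    [0, -0.2, 0, -0.001, 0, 0.002, 1],
    [0, -0.3, 0, -0.0014, 0, 0.003, 1],
    [0, -0.3, 0, -0.0016, 0, 0.004, 1],
    [0, -0.3, 0, -0.0016, 0, 0.004, 1],
  ],
)

```text
time: 13.55
position: [0.5787, 0.1386, 0.1341]
eef_rot: [3.135, 0.134, -0.003]
ft_force: [-0.5, 0.6, -2.4]
gripper_width: 0.25
```

```bash
python3 - <<'E'
from plant import r
from h import *
s=snap(r,'scene','scene5'); crop(s,'s5c',320,130,420,280,4)
st=r.get_state(); print(st['time'],st['position'],st['ft_force'],st['moment']); go(st,[.5796,.1388,.2307],95)
E
```

```text
13.6 [0.57865248 0.13856714 0.13404645] [-0.02817588 -0.45945234 -1.3521887 ] [-0.02194149 -0.01346302 -0.08660772]
turn [ 0.19  0.13 -0.12] shift [ 0.0007  0.0002 -0.0967]
```

View pics/s5c.png

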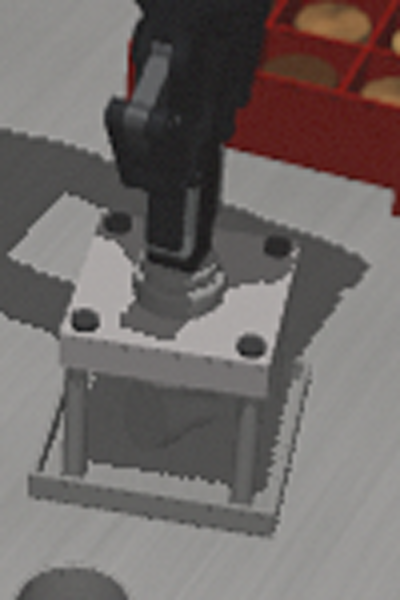

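The spout no longer hangs under the block, and a dark shape lies in the pan at crop (175,425). The push force has also gone, so the nozzle is out. Next I draw the rod out.

Call:
jog_arm(
  plan=[
    [0, 0, 0, 0.0004, 0, -0.004, 1],
    [0, 0.1, 0, 0.0007, 0, -0.012, 1],
    [0, 0.1, 0, 0.0007, 0, -0.022, 1],
    [0, 0.1, 0, 0.0007, 0, -0.034, 1],
    [0, 0.1, 0, 0.0007, 0, -0.046, 1],
    [0, 0.1, 0, 0.0007, 0, -0.06, 1],
    [0, 0.1, 0, 0.0007, 0, -0.075, 1],
    [0, 0.1, 0, 0.0007, 0, -0.09, 1],
    [0, 0.1, 0, 0.0007, 0, -0.097, 1],
    [0, 0.1, 0, 0.0007, 0, -0.097, 1],
  ],
)

```text
time: 14.85
position: [0.5799, 0.139, 0.2318]
eef_rot: [3.135, 0.134, 0.001]
ft_force: [-0.2, -0.4, -1.6]
gripper_width: 0.248
```

```bash
python3 - <<'E'
from plant import r
from h import *
s=snap(r,'scene','scene6'); crop(s,'s6c',310,90,430,280,4)
st=r.get_state(); print(st['time'],st['position'],st['ft_force'],st['moment']); go(st,[.4606,-.2198,.2307],95)
E
```

```text
14.9 [0.57948528 0.13896349 0.23100653] [ 0.07993548 -0.35878974 -0.64926337] [-0.0398776  -0.02369751 -0.00635834]
turn [ 0.19  0.04 -0.12] shift [-0.149   0.3473  0.0016]
```

View pics/s6c.png

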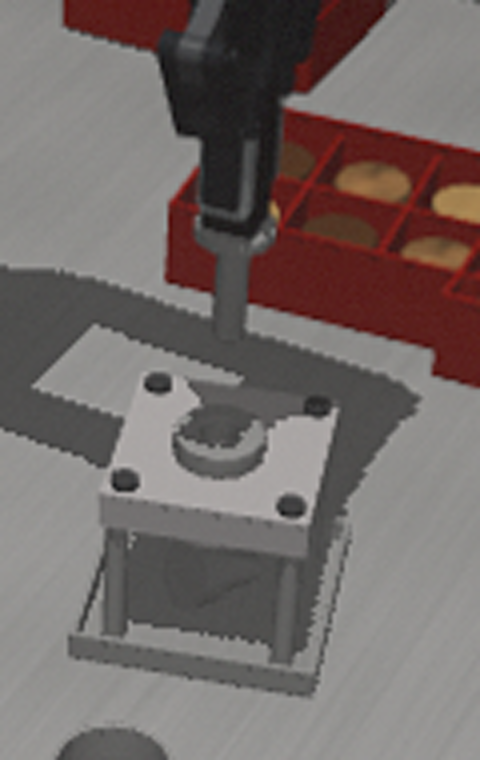

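Call:
jog_arm(
  plan=[
    [0, 0, 0, -0.01, 0.025, 0, 1],
    [0, 0, 0, -0.03, 0.07, 0, 1],
    [0, 0, 0, -0.051, 0.12, 0, 1],
    [0, 0, 0, -0.073, 0.17, 0, 1],
    [0, 0, 0, -0.094, 0.22, 0, 1],
    [0, 0, 0, -0.115, 0.27, 0, 1],
    [0, 0, 0, -0.132, 0.31, 0, 1],
    [0.1, 0, -0.1, -0.144, 0.335, 0, 1],
    [0.2, 0, -0.1, -0.149, 0.347, 0, 1],
    [0.2, 0, -0.1, -0.149, 0.347, 0, 1],
  ],
)

```text
time: 16.15
position: [0.4604, -0.2195, 0.2318]
eef_rot: [-3.138, -0.135, 0.002]
ft_force: [0.1, 0.8, -1.6]
gripper_width: 0.25
```

```bash
python3 - <<'E'
from plant import r
from h import *
for n in ['scene','wrist','top']: snap(r,n,n+'7')
crop(load('scene7'),'s7c',120,170,260,380,3); crop(load('wrist7'),'w7c',240,140,400,290,5); crop(load('top7'),'t7c',380,220,500,340,4)
st=r.get_state(); print(st['time'],st['position'],st['ft_force'],st['moment']); go(st,[.4606,-.2198,.1555],95)
E
```

```text
16.3 [ 0.46083295 -0.21836148  0.23202837] [-0.54871312  0.00882722 -1.98350321] [ 0.03339855  0.01711289 -0.04601166]
turn [-0.04  0.05  0.05] shift [-0.0003  0.0015  0.0765]
```

View pics/s7c.png

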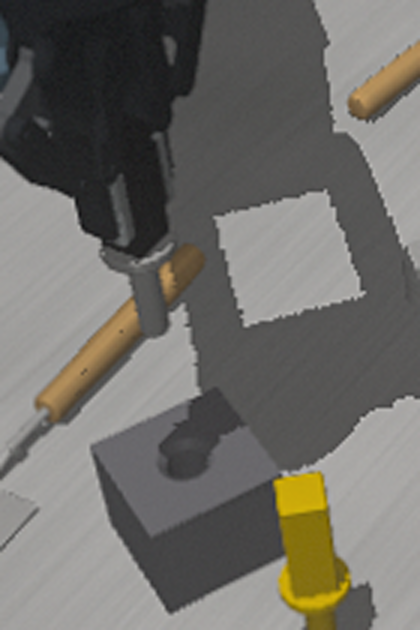

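View pics/w7c.png

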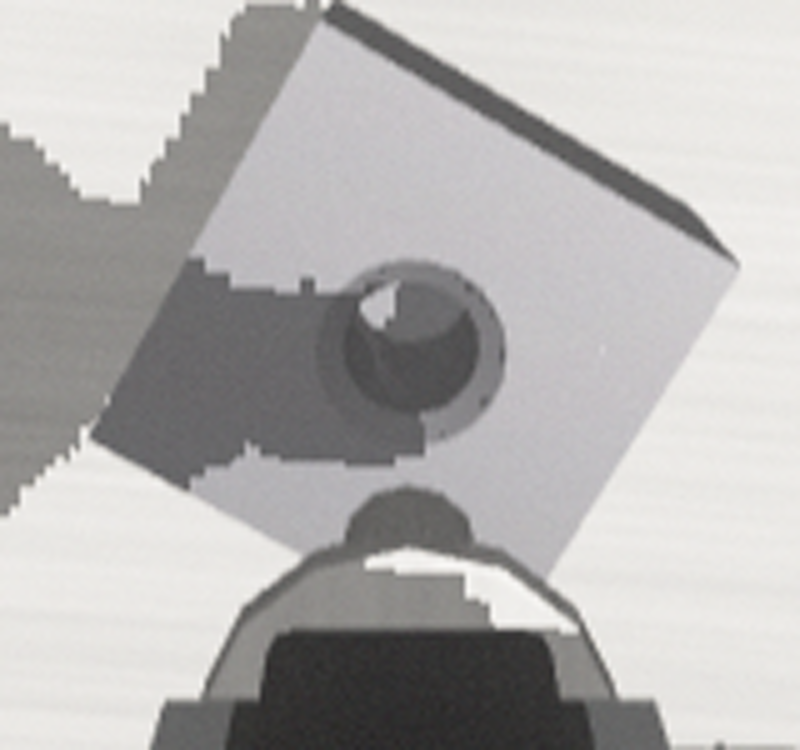

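```bash
python3 - <<'E'
from h import *
s=load('wrist7'); W=lambda p:np.array(p)/5+[240,140]-.4
print('hole',onz(s,W((318,350)),.06),onz(s,W((505,350)),.06),onz(s,W((411,350)),.06),onz(s,W((411,260)),.06),onz(s,W((411,441)),.06))
z=.153
print('shank',onz(s,W((346,535)),z),onz(s,W((472,535)),z)); print('far',onz(s,W((409,488)),z),onz(s,W((409,488)),.15))
E
```

```text
hole [ 0.4598087  -0.20572417  0.06      ] [ 0.46214806 -0.23285848  0.06      ] [ 0.4609723  -0.21921995  0.06      ] [ 0.4741741  -0.21808482  0.06      ] [ 0.44731037 -0.22039465  0.06      ]
shank [ 0.46137196 -0.21258185  0.153     ] [ 0.4624886  -0.22550649  0.153     ]
far [ 0.46694916 -0.21861429  0.153     ] [ 0.46608311 -0.21868211  0.15      ]
```

Call:
jog_arm(
  plan=[
    [0, 0, 0, 0.0003, 0.0005, 0.02, 1],
    [0, 0, 0, 0.0003, 0.0005, 0.045, 1],
    [0, 0, 0, 0.0003, 0.0005, 0.065, 1],
    [0, 0, 0, 0.0003, 0.0005, 0.08, 1],
    [0, 0, 0, 0.0003, 0.0005, 0.087, 1],
    [0, 0, 0, 0.0003, 0.0005, 0.092, 1],
    [0, 0, 0, 0.0003, 0.0005, 0.098, 1],
    [0, 0, 0, 0.0003, 0.0005, 0.104, 1],
    [0, 0, 0, 0.0003, 0.0005, 0.108, 1],
    [0, 0, 0, 0.0003, 0.0005, 0.108, 1],
  ],
)

```text
time: 17.55
position: [0.4609, -0.2187, 0.1237]
eef_rot: [-3.137, -0.138, 0.002]
ft_force: [0.5, -0.1, -0.8]
gripper_width: 0.247
```

Call:
jog_arm(
  plan=[
    [0, 0, 0, 0, 0, 0.004, 1],
    [0, 0, 0, 0, 0, 0.009, 1],
    [0, 0, 0, 0, 0, 0.014, 1],
    [0, 0, 0, 0, 0, 0.019, 1],
    [0, 0, 0, 0, 0, 0.023, 1],
    [0, 0, 0, 0, 0, 0.026, 1],
    [0, 0, 0, 0, 0, 0.027, 1],
    [0, 0, 0, 0, 0, 0.027, 1],
  ],
)

```text
time: 18.55
position: [0.4609, -0.2186, 0.0967]
eef_rot: [-3.137, -0.138, 0.002]
ft_force: [-0.0, -0.6, -1.3]
gripper_width: 0.255
```

Call:
jog_arm(
  plan=[
    [0, 0, 0, 0, 0, 0.001, 1],
    [0, 0, 0, 0, 0, 0.002, 1],
    [0, 0, 0, 0, 0, 0.003, 1],
    [0, 0, 0, 0, 0, 0.0035, 1],
    [0, 0, 0, 0, 0, 0.0035, 1],
  ],
)

```text
time: 19.18
position: [0.4609, -0.2186, 0.0932]
eef_rot: [-3.137, -0.138, 0.002]
ft_force: [0.1, -0.9, -2.4]
gripper_width: 0.243
```

Call:
jog_arm(
  plan=[
    [0, 0, 0, 0, 0, 0.0005, 1],
    [0, 0, 0, 0, 0, 0.001, 1],
    [0, 0, 0, 0, 0, 0.0015, 1],
    [0, 0, 0, 0, 0, 0.0015, 1],
  ],
)

```text
time: 19.68
position: [0.4609, -0.2187, 0.0925]
eef_rot: [-3.137, -0.139, 0.002]
ft_force: [-2.9, 2.3, 6.6]
gripper_width: 0.258
```

```bash
python3 - <<'E'
from plant import r
from h import *
s=snap(r,'scene','scene8'); crop(s,'s8c',140,250,240,380,5)
st=r.get_state(); print(st['time'],st['position'],st['ft_force'],st['moment'])
E
```

```text
19.725 [ 0.46095384 -0.21869097  0.09253951] [-2.69958904  2.59843137  7.46617079] [0.33771059 0.5012933  0.00426005]
```

View pics/s8c.png

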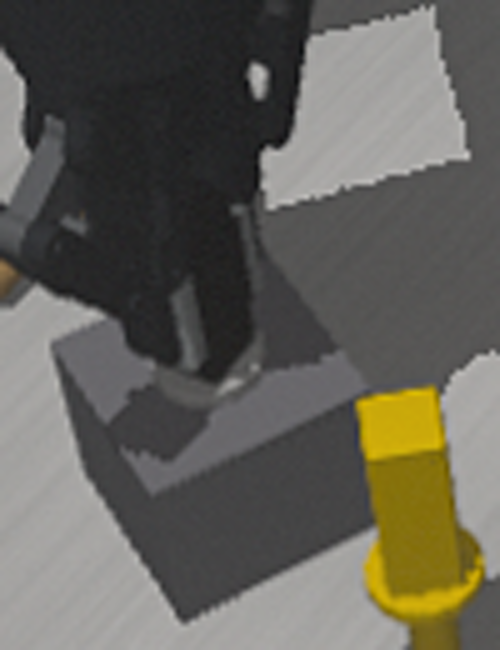

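Call:
jog_arm(
  plan=[
    [0, 0, 0, 0, 0, 0, 0.75],
    [0, 0, 0, 0, 0, 0, 0.7],
    [0, 0, 0, 0, 0, 0, 0.6],
    [0, 0, 0, 0, 0, 0, 0.45],
    [0, 0, 0, 0, 0, 0, 0.3],
    [0, 0, 0, 0, 0, 0, 0.2],
    [0, 0, 0, 0, 0, 0, 0.2],
  ],
  squeeze=20,
)

```text
time: 20.6
position: [0.4609, -0.2187, 0.0925]
eef_rot: [-3.137, -0.138, 0.002]
ft_force: [-0.1, 0.2, -0.5]
gripper_width: 0.802
```

Call:
jog_arm(
  plan=[
    [0, 0, 0, 0, 0, -0.01, 0.2],
    [0, 0, 0, 0, 0, -0.04, 0.2],
    [0, 0, 0, 0, 0, -0.08, 0.2],
    [0, 0, 0, 0, 0, -0.12, 0.2],
    [0, 0, 0, 0, 0, -0.15, 0.2],
    [0, 0, 0, -0.04, 0, -0.16, 0.2],
    [0, 0, 0, -0.08, 0, -0.16, 0.2],
    [0, 0, 0, -0.1, 0, -0.16, 0.2],
    [0, 0, 0, -0.1, 0, -0.16, 0.2],
  ],
)

```text
time: 21.72
position: [0.361, -0.2279, 0.2535]
eef_rot: [3.138, 0.136, -0.0]
ft_force: [0.8, -0.2, -0.2]
gripper_width: 0.801
```

```bash
python3 - <<'E'
from plant import r
from h import *
for n in ['scene','wrist','top']: snap(r,n,n+'9')
crop(load('scene9'),'s9r',140,250,260,400,4); crop(load('scene9'),'s9n',320,170,410,270,6)
st=r.get_state(); print(st['time'],st['position'],st['ft_force'])
E
```

```text
21.875 [ 0.36222259 -0.22777746  0.25315077] [-0.68408299 -0.76518806  0.29043685]
```

View pics/scene9.png

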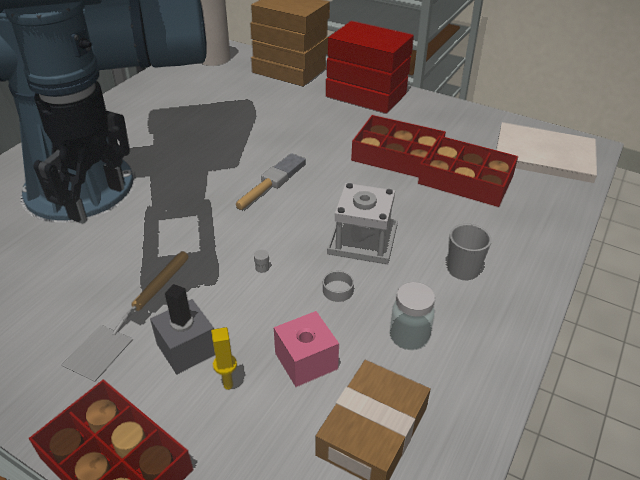

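View pics/s9r.png

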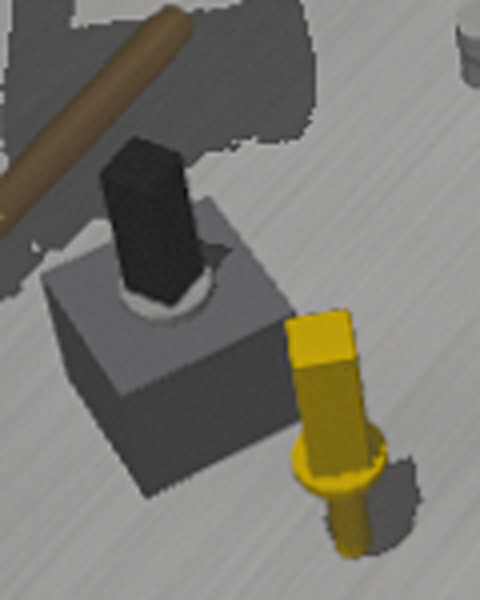

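View pics/s9n.png

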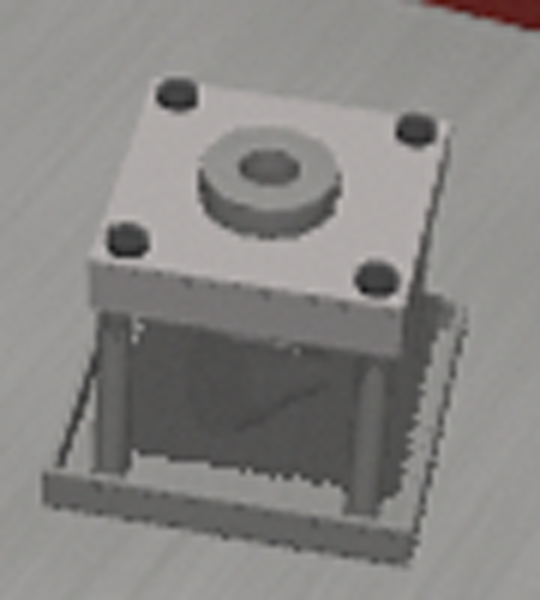

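View pics/top9.png

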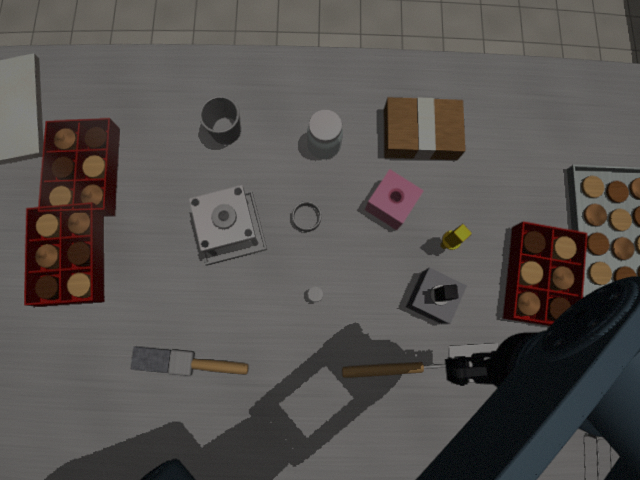

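```bash
python3 - <<'E'
from h import *
a=[]
for f in ('scene0','scene9'):
    im=cv2.cvtColor(load(f)['pixels'],cv2.COLOR_RGB2GRAY)[210:265,325:400]
    a.append(cv2.resize(np.clip((im.astype(float)-50)*5,0,255).astype('uint8'),None,fx=5,fy=5,interpolation=cv2.INTER_CUBIC))
cv2.imwrite('pics/noz.png',np.hstack(a))
s=load('scene9'); print(proj(s,[[.579,.143,.067],[.579,.143,.052],[.579,.143,.027],[.579,.143,.01]])-[325,210])
E
```

```text
[[39.15316802  1.29704064]
 [38.69661527  7.89126633]
 [37.95163385 18.62439628]
 [37.45614217 25.74466015]]
```

View pics/noz.png

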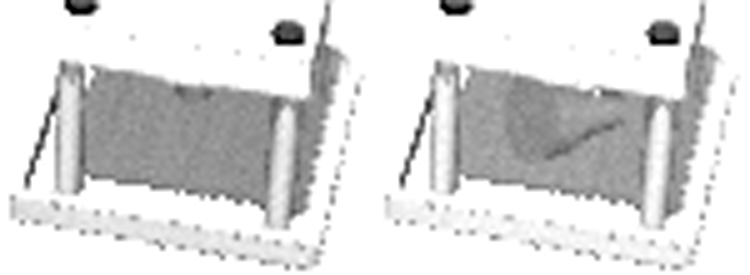

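```bash
python3 - <<'E'
from plant import r
print(r.get_state()['time']); print(r.job_done())
E
```

```text
21.875
the job is handed in; nothing more can be done
None
```

The nozzle is out and lying in the catch pan, the rod is back in its rest, and the job was handed in at 21.9 s.

- **Ejecting the nozzle:** I gripped the black-handled rod in the grey rest. I found the bore at about (0.579, 0.138), roughly 5 mm off the block's centre, and entered it without touching the edge. The highest push reading I saw between moves was about 18 N. A side load built up to about 8 N while pressing, so I eased the arm back. The nozzle then let go at a tool height of about 134 mm, where I had expected it.
- **Returning the rod:** I drew it out, lowered it until the collar met the rest at about 8 N, then opened the gripper and backed away.
- **Last checks:** In the contrast-stretched picture the nozzle lies on its side inside the pan. The collar is flat on the rest, and the other things look unmoved in the top and scene views. The gripper is clear of everything, and no check disagreed.

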